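# Take the pile of culture plates apart and set each at its station

## Task

Take the leaning pile of culture plates apart and put its three plates and the single one beside it at their next stations: the red one in the middle of the light box's bright window, the green one centred on the turntable, the purple one flat on the floor of the steel incubator tray and the yellow one flat on the floor of the red discard pan. Keep the plates level with their lids up, set them down rather than dropping them, and leave the amber bottle and the flask standing where they are.

Things in the scene. Friction and masses are not known exactly. Their poses are not given: they have to be found in the camera images.
- plate_red: culture plate: a closed round dish, lid on, 60 mm across and 15 mm high, about 24 g, filled with red agar; origin at the centre of its underside, z up. The lid and dish move as one. Plates pile up on top of one another, so a plate may have others on it (the pile is three high and leans, each plate about 13 mm off the one below); a clear lid lets the colour show.
- plate_green: culture plate: a closed round dish, lid on, 60 mm across and 15 mm high, about 24 g, filled with green agar; origin at the centre of its underside, z up. The lid and dish move as one. Plates pile up on top of one another, so a plate may have others on it (the pile is three high and leans, each plate about 13 mm off the one below); a clear lid lets the colour show.
- plate_yellow: culture plate: a closed round dish, lid on, 60 mm across and 15 mm high, about 24 g, filled with straw-yellow agar; origin at the centre of its underside, z up. The lid and dish move as one. Plates pile up on top of one another, so a plate may have others on it (the pile is three high and leans, each plate about 13 mm off the one below); a clear lid lets the colour show.
- plate_purple: culture plate: a closed round dish, lid on, 60 mm across and 15 mm high, about 24 g, filled with purple agar; origin at the centre of its underside, z up. The lid and dish move as one. Plates pile up on top of one another, so a plate may have others on it (the pile is three high and leans, each plate about 13 mm off the one below); a clear lid lets the colour show.
- viewer: plate viewing light box, pale blue-grey, 150 x 150 mm and 45 mm high, with a flat round bright white window 106 mm across in a black ring in the middle of its flat top; fixed to the bench. Origin at the centre of its underside, straight below the window's centre; the top lies 45 mm above the origin.
- turntable: inoculating turntable: grey round foot 110 mm across carrying a flat aluminium disc 100 mm across, with no rim, marked with centring circles (the inner one is the size of a plate); the foot is fixed to the bench, the disc spins freely. Origin at the centre of the underside, on the axis; the disc's top lies 58 mm above the origin.
- incubator_tray: shallow stainless steel incubator tray with a perforated floor, 130 mm (its x) x 165 mm (its y) outside, 20 mm high, walls 2.5 mm (125 x 160 mm inside), with a rim 6 mm wide outside; floor 2.5 mm above the origin; fixed to the bench. Origin at the centre of its underside.
- discard_pan: red plastic discard pan, 138 mm (its x) x 160 mm (its y) outside, 35 mm high, walls 3 mm (132 x 154 mm inside), with a rim 8 mm wide outside; floor 3 mm above the origin; fixed to the bench. Origin at the centre of its underside.
- oil_bottle: small amber glass bottle with a black cap, 34 mm across, 80 mm high, 80 g, standing loose; a bystander. Origin at the centre of its underside.
- flask: small stoppered conical flask with blue contents, foot 51 mm across, 88 mm high, 110 g, standing loose; a bystander. Origin at the centre of its underside.
Mind the look-alikes: they are no part of the job. Leave any pink look-alike of the plate_yellow alone. What is shaped like the plate_purple but pink is not meant.

How it is judged:
By the outcome, as a careful person would: the job done as asked, in the order asked, and still so for the second after the job is handed in, with the robot touching nothing.
It also fails if it takes over 104 s, if anything falls off the work surface, if the arm or the gripper's body presses on something with over 40 N, if the wrist force passes 120 N, or if a joint passes its speed limit or range.

## Robot

A 6-joint arm with a two-finger parallel gripper is mounted at the origin on the work surface. World frame = base frame: x ahead of the robot, y to its left, z up, the work surface at z = 0. Lengths are in mm, angles in degrees, forces in N, time in s.
With the tool pointing down it reaches from about 350 to 875 mm from the base axis. Payload 4.2 kg.
Tool frame: the origin (TCP) lies at the very end of the fingers, on their centre line; the grasp point (between the pads) lies 19 mm behind it; z points along the fingers, y is the line along which they close (so a half turn about z gives the same grasp; the last joint's range is limited). The gripper opens to 87 mm and grips with 3 to 60 N. Pads are 19 mm wide; open, the fingers measure 117 mm over their backs; the gripper's body (75 mm by 190 mm) begins 51 mm behind the grasp point.
Start: joints at [-57.662, 22.042, 0.453, 0, -68.411, -14.817], TCP at [188.176, -595.977, 222.55] pointing down, gripper open.
Joint ranges: [-179.83, 179.83], [-69.29, 118.12], [-61.27, 80.66], [-181.25, 117.63], [-171.15, -9.14], [-177.46, 177.46]. Speed limits (degrees/s): [159.86, 159.86, 180, 180, 180, 180].

## Interface

Orientations are given as [roll, pitch, yaw] about the fixed x, y, z axes, in that order (R = Rz(yaw) Ry(pitch) Rx(roll)).
In Python, from station import telemetry, optics, workorder, models gives the robot as it stands.
- The arm moves only by the tool arm_command, never from a script. Its argument "moves" is a list that holds one entry, the list of rows, each a list of 7 numbers: the shift along the tool's x, y, z in cm, then the turn, a rotation vector about the tool's x, y, z in rad, then the finger opening in cm, from 0 to 8.7. In form: [[[dx, dy, dz, rx, ry, rz, claw], ...]]. A call has exactly 10 rows; each row shifts and turns the commanded pose from where the row before left it, along the tool's axes as they then stand; what a row does not reach is not made up. A row lasts 1/12 s, in which the tool goes at most 41.7 mm and 7.16 degrees, less where a joint would pass 70% of its speed; a pose out of reach is approached as far as the arm can. A call with a gripper value outside its range is refused whole. The fingers move at their own pace and stop on an object; "grip_force" is the grip in N (left out, the last holds). Time passes only in rows, so rows that do not move let the fingers close, or fill a call up. It gives the time, the measured TCP pose, the force, the opening and the grip force at its end, in the units of the state.
- telemetry.read_state(): the state, without advancing time (a new reading comes with each control period).
- optics.get_image(name): name is "side" or "top"; returns (picture, depth): 480x640x3 uint8, red, green, blue; 480x640 float32, mm along the optical axis (not along the pixel's ray), 0 where there is no reading.
- optics.get_calibration(name): a dict with "vertical_fov" (degrees; the focal length in pixels is half the picture's height over the tangent of half this angle, whatever the lens; pixels are square), "cx", "cy" (the principal point, pixels), "origin" and "attitude" of the camera in the world. Camera axes: x right, y up, looking along -z (the intrinsics and any distortion apply to the point x, -y, -z); pixel columns grow to the right and rows downward; lengths in mm; the calibration is good to about 2 mm. A picture is of the moment at which its call begins. get_calibration takes no time and is no camera call.
- workorder.sign_off(): hands the job in; it is judged then, once.
Trained networks look in the newest picture that a camera, given by its name, has taken for a name from the list of things; names that differ only in an ending like _2 or _b are one class to them, and where a whole thing is asked for, a point or a joint stands for the part that bears it (a point fixed in the world has none). Each returns a list of dicts, best first, with "p" (0 to 1); they miss things now and then, are a little off and sometimes report something else, mostly with a low value. They report only what shows in the picture. A call takes as long as a camera call. They do not tell look-alikes from the thing itself.
- models.cut_out(camera, thing): "pixels" (480x640 bool, what is visible of it) and "box" ([left, top, right, bottom] in pixels, round what is visible of it).
The state is a dict: "t": time; "qpos": joint angles; "qvel": joint speeds; "joint_torque": joint torques, N m; "tool_pos": TCP position; "tool_rot": TCP orientation; "force": force on the tool from outside, world axes, zero at the start; "torque": the same for the moment, N m; "finger_gap": finger opening in mm; "gripper_force": force on a finger pad.
Only numpy, scipy, OpenCV 4.12 (cv2) and the standard library are available. Lean on these libraries where they do the work, as an engineer would, in place of code of your own. Each camera call takes 0.05 s, during which the arm holds its last target. There are 200 camera calls.

## Working session

There is one attempt and no reset: what is moved stays moved. The work goes in short steps, Python scripts to look and compute and a tool call to move; the robot and the scene stay as the last step left them, time stands still between calls to the robot, and variables do not carry over. Pictures are saved under pics/ and viewed, at most 14 in all, crops included, and the job is handed in when it is done.

Besides the shell and the picture viewer there is one more tool, called by a JSON object that holds its "op" and its "data", one argument or row to a line. arm_command: Moves the arm, as the interface text tells. Its arguments: {"type":"object","properties":{"moves":{"type":"array"},"grip_force":{"type":"number"}},"required":["moves"]}

```bash
mkdir -p pics; ls; cat > h.py <<'E'
import numpy as np, cv2
from scipy.spatial.transform import Rotation as R
from station import telemetry, optics, workorder, models
def cloud(n):
    im,d=optics.get_image(n); c=optics.get_calibration(n)
    f=240/np.tan(np.radians(c["vertical_fov"])/2)
    v,u=np.mgrid[:480,:640]
    P=np.stack([(u-c["cx"])/f*d,-(v-c["cy"])/f*d,-d],-1)
    a=np.array(c["attitude"])
    M=a if a.shape==(3,3) else R.from_euler("xyz",a,degrees=True).as_matrix()
    return im,d,P@M.T+np.array(c["origin"])
def save(im,name): cv2.imwrite("pics/"+name,im[:,:,::-1])
E
python3 - <<'E'
from h import *
for n in("top","side"):
    print(optics.get_calibration(n)); im,d,W=cloud(n); save(im,n+"0.png"); np.savez(n+"0.npz",im=im,d=d,W=W)
s=telemetry.read_state(); print(s)
E
```

```text
pics
{'vertical_fov': 43.639226405630176, 'cx': 331.4559184858806, 'cy': 241.35267952384112, 'origin': array([ 456.52771245,   -1.44518774, 1211.39073247]), 'attitude': array([  3.15265624,   0.7347853 , -89.17669086])}
{'vertical_fov': 50.49898292727883, 'cx': 321.34959279043244, 'cy': 236.6829091399282, 'origin': array([243.61673346, 633.16654079, 738.50327104]), 'attitude': array([  44.45688755,    0.59893139, -158.64051686])}
{'t': 0.1, 'qpos': array([-5.76623923e+01,  2.20852470e+01,  3.90187932e-01, -2.22863024e-02,
       -6.84132467e+01, -1.48165115e+01]), 'qvel': array([ 0.02598856, -0.1481595 ,  0.2476966 ,  0.17867773,  0.00670123,
        0.0487211 ]), 'joint_torque': array([-4.63619544e-04, -3.91688168e+01,  1.87936002e+01,  4.23192188e+00,
        1.34813308e-02, -6.43351450e-05]), 'tool_pos': array([ 188.00756025, -595.50306267,  221.60615804]), 'tool_rot': array([ 1.79889999e+02, -7.67766784e-03, -1.62487115e+02]), 'force': array([-0.14176552,  0.3502314 , -0.1360714 ]), 'torque': array([ 0.03668422, -0.02297375, -0.02835367]), 'gripper_force': 0.0, 'finger_gap': 87.31637841711792}
```

View pics/top0.png

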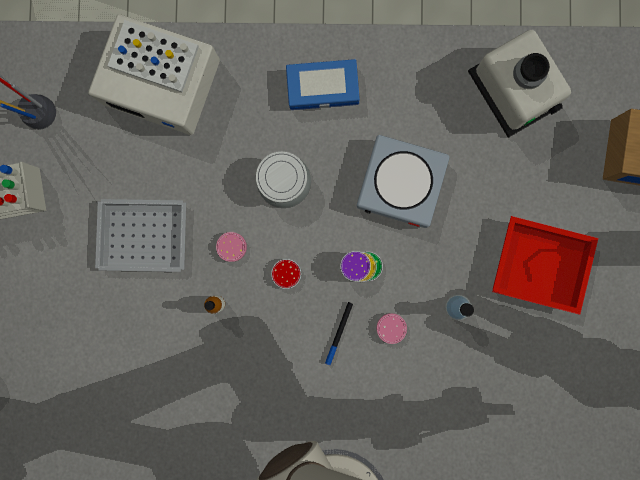

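View pics/side0.png

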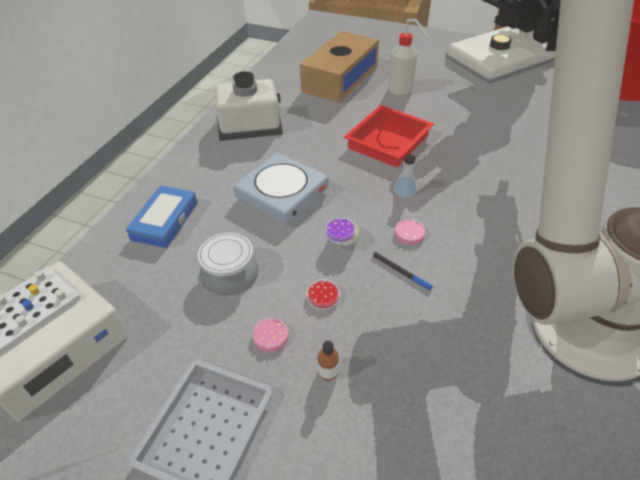

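The top view shows the purple plate on top of the pile at (356,266), with yellow and then green lower to the right, and the red plate at (286,273). The turntable is at (284,178), the viewer at (403,180), the tray at (141,236) and the pan at (545,265). The pink look-alikes are at (231,247) and (392,328), the bottle at (214,304) and the flask at (460,308). The side view agrees with this.

```bash
python3 - <<'E'
from h import *
D=np.load("top0.npz");im,d,W=D["im"],D["d"],D["W"]
hsv=cv2.cvtColor(im,cv2.COLOR_RGB2HSV)
z=W[...,2]
print("table z",[np.round(np.median(W[a:b,c:e].reshape(-1,3),0),1) for a,b,c,e in[(240,260,190,210),(340,360,420,440),(120,140,300,330)]])
def st(name,m):
    p=W[m&(d>0)]
    (cx,cy),r=cv2.minEnclosingCircle(p[:,:2].astype(np.float32))
    print(name,len(p),"med",np.round(np.median(p,0),1),"mean",np.round(p.mean(0),1),"circ",round(cx,1),round(cy,1),round(r,1),"zr",np.round(np.percentile(p[:,2],[5,50,95]),1))
def box(r0,r1,c0,c1):
    m=np.zeros(d.shape,bool);m[r0:r1,c0:c1]=1;return m
st("red",box(255,292,268,304)&(z>11)&(z<20))
b=box(245,288,335,388)
st("purple",b&(z>40)&(z<50)); st("yellow",b&(z>26)&(z<34)); st("green",b&(z>11)&(z<19))
st("window",box(145,215,368,440)&(im.min(2)>150)&(z>40)&(z<50))
st("viewer top",box(130,235,350,455)&(z>40)&(z<50))
st("turntable",box(145,215,248,320)&(z>53)&(z<63))
for n,b,lo,hi in(("tray",box(190,280,85,195),15,25),("pan",box(205,325,480,605),29,40)):
    p=W[b&(z>lo)&(z<hi)]; st(n,b&(z>lo)&(z<hi)); print(cv2.minAreaRect(p[:,:2].astype(np.float32)))
pb=box(240,290,520,570); print("pan floor z",np.percentile(z[pb],[1,5,50,95,99]).round(1))
st("pink1",box(230,265,213,249)&(z>11)&(z<19));st("pink2",box(310,348,373,411)&(z>11)&(z<19))
st("bottle",box(290,320,200,228)&(z>60)&(z<90));st("flask",box(290,325,440,480)&(z>60)&(z<100))
for t in("plate_purple","plate_green","plate_yellow","plate_red"):
    for k in models.cut_out("top",t)[:4]: print(t,round(k["p"],2),k["box"])
E
```

```text
table z [array([502.8, 282.2,  -0.6]), array([ 309.2, -184.4,   -1. ]), array([ 7.519e+02,  5.240e+01, -5.000e-01])]
red 539 med [455.9 104.9  13.4] mean [456.6 105.1  13.6] circ 456.7 105.6 29.8 zr [11.3 13.4 17. ]
purple 645 med [473.3 -32.1  43. ] mean [473.7 -32.1  43.2] circ 473.9 -32.4 29.9 zr [40.4 43.  46.7]
yellow 142 med [468.1 -63.9  28.6] mean [469.4 -61.8  28.8] circ 470.3 -40.2 34.5 zr [26.3 28.6 32.1]
green 134 med [474.4 -76.8  13.3] mean [475.5 -75.6  13.8] circ 475.1 -61.6 29.3 zr [11.3 13.3 17.2]
window 2157 med [ 642.8 -124.    44.7] mean [ 643.  -124.1   44.7] circ 643.4 -124.1 52.5 zr [41.4 44.7 48.2]
viewer top 5458 med [ 642.2 -123.7   44.4] mean [ 642.1 -123.6   44.4] circ 642.3 -123.8 102.0 zr [41.  44.4 47.9]
turntable 1988 med [644.5 113.7  57.8] mean [644.4 113.9  57.8] circ 644.5 114.0 49.9 zr [54.4 57.8 61.3]
tray 1397 med [530.2 401.9  19.7] mean [529.7 399.3  19.7] circ 528.9 397.7 110.1 zr [16.2 19.7 23.1]
((529.732666015625, 397.6546936035156), (179.95657348632812, 143.18902587890625), 89.82476043701172)
pan 1839 med [ 481.4 -407.7   33.8] mean [ 48
[... 152 characters left out ...]
809829711914)
pan floor z [-3.3 -1.8  2.1  6.2  8.2]
pink1 557 med [508.5 217.   13.5] mean [509.  217.2  13.7] circ 509.5 217.1 30.1 zr [11.2 13.5 17. ]
pink2 515 med [ 350.4 -105.7   13.3] mean [ 351.2 -106.2   13.5] circ 351.0 -106.6 29.8 zr [11.2 13.3 16.7]
bottle 85 med [395.3 242.3  78.7] mean [395.1 242.3  76.7] circ 395.3 242.9 9.8 zr [63.7 78.7 82. ]
flask 168 med [ 395.4 -238.5   86.7] mean [ 394.9 -238.5   85.5] circ 394.6 -240.1 13.2 zr [76.5 86.7 90.3]
plate_purple 0.64 [340.8, 248.7, 370.9, 282.0]
plate_purple 0.59 [216.6, 230.3, 242.7, 261.4]
plate_green 0.76 [372.1, 254.0, 380.6, 280.4]
plate_yellow 0.58 [378.2, 312.3, 404.6, 340.3]
plate_red 0.82 [270.8, 255.9, 300.3, 286.0]
```

{"op": "arm_command", "data": {
  "moves": [
    [[0,0,0.5,0,0,-0.1245,8.7],[0,0,0.5,0,0,-0.1245,8.7],[0,0,0.5,0,0,-0.1245,8.7],[0,0,0.5,0,0,-0.1245,8.7],[0,0,0.5,0,0,-0.1245,8.7],[0,0,0.5,0,0,-0.1245,8.7],[0,0,0.5,0,0,-0.1245,8.7],[0,0,0.5,0,0,-0.1245,8.7],[0,0,0.5,0,0,-0.1245,8.7],[0,0,0.5,0,0,-0.1245,8.7]]
  ],
  "grip_force": 12
}}

```text
t: 1.13
tool_pos: [188.2, -595.9, 172.2]
tool_rot: [180.0, 0.0, -90.8]
force: [0.2, 0.4, 1.0]
finger_gap: 87.2
gripper_force: 0.0
```

{"op": "arm_command", "data": {
  "moves": [
    [[0,0,0,0,0,-0.0202,8.7],[-3,-1.2,0,0,0,0,8.7],[-3,-1.2,0,0,0,0,8.7],[-3,-1.2,0,0,0,0,8.7],[-3,-1.2,0,0,0,0,8.7],[-3,-1.2,0,0,0,0,8.7],[-3,-1.2,0,0,0,0,8.7],[-3,-1.2,0,0,0,0,8.7],[-3,-1.2,0,0,0,0,8.7],[-3,-1.2,0,0,0,0,8.7]]
  ]
}}

```text
t: 1.97
tool_pos: [296.6, -324.7, 173.1]
tool_rot: [-179.9, -0.0, -90.2]
force: [1.4, -0.4, 0.2]
finger_gap: 86.9
gripper_force: 0.0
```

{"op": "arm_command", "data": {
  "moves": [
    [[-3,-1.1,0,0,0,0,8.7],[-3,-1.1,0,0,0,0,8.7],[-3,-1.1,0,0,0,0,8.7],[-3,-1.1,0,0,0,0,8.7],[-3,-1.1,0,0,0,0,8.7],[-3,-1.1,0,0,0,0,8.7],[-3,-1.1,0,0,0,0,8.7],[-3,-1.1,0,0,0,0,8.7],[-3,-1.1,0,0,0,0,8.7],[-3,-1.1,0,0,0,0,8.7]]
  ]
}}

```text
t: 2.8
tool_pos: [406.5, -24.2, 173.2]
tool_rot: [-179.9, 0.0, -90.1]
force: [1.0, 0.3, -0.1]
finger_gap: 87.1
gripper_force: 0.0
```

{"op": "arm_command", "data": {
  "moves": [
    [[-2.62,-1,0,0,0,0,8.7],[-2.62,-1,0,0,0,0,8.7],[-2.62,-1,0,0,0,0,8.7],[-2.62,-1,0,0,0,0,8.7],[-2.62,-1,0,0,0,0,8.7],[0,0,2.4,0,0,0,8.7],[0,0,2.4,0,0,0,8.7],[0,0,2.4,0,0,0,8.7],[0,0,2.4,0,0,0,8.7],[0,0,2,0,0,0,8.7]]
  ]
}}

```text
t: 3.63
tool_pos: [455.9, 105.1, 55.5]
tool_rot: [180.0, -0.0, -90.1]
force: [0.3, -0.1, 0.9]
finger_gap: 86.8
gripper_force: 0.0
```

{"op": "arm_command", "data": {
  "moves": [
    [[0,0,1.5,0,0,0,8.7],[0,0,1.5,0,0,0,8.7],[0,0,1.3,0,0,0,8.7],[0,0,1,0,0,0,8.7],[0,0,0,0,0,0,8.7],[0,0,0,0,0,0,5.5],[0,0,0,0,0,0,5.5],[0,0,0,0,0,0,5.5],[0,0,0,0,0,0,5.5],[0,0,0,0,0,0,5.5]]
  ]
}}

```text
t: 4.47
tool_pos: [456.4, 105.3, 4.2]
tool_rot: [-179.9, 0.0, -90.0]
force: [-1.0, 0.6, 0.1]
finger_gap: 61.6
gripper_force: 0.0
```

{"op": "arm_command", "data": {
  "moves": [
    [[0,0,0,0,0,0,5.5],[0,0,0,0,0,0,5.5],[0,0,0,0,0,0,5.5],[0,0,0,0,0,0,5.5],[0,0,-0.3,0,0,0,5.5],[0,0,-0.7,0,0,0,5.5],[0,0,-1.5,0,0,0,5.5],[0,0,-1.5,0,0,0,5.5],[0,0,-1.5,0,0,0,5.5],[0,0,-1.5,0,0,0,5.5]]
  ]
}}

```text
t: 5.3
tool_pos: [455.8, 104.9, 74.5]
tool_rot: [180.0, -0.0, -90.0]
force: [-0.1, -0.0, -0.2]
finger_gap: 59.4
gripper_force: 12.0
```

{"op": "arm_command", "data": {
  "moves": [
    [[0,0,-2,0,0,0,5.5],[1,-0.8,-2,0,0,0,5.5],[2.7,-2.2,0,0,0,0,5.5],[2.7,-2.2,0,0,0,0,5.5],[2.7,-2.2,0,0,0,0,5.5],[2.7,-2.2,0,0,0,0,5.5],[2.7,-2.2,0,0,0,0,5.5],[2.7,-2.2,0,0,0,0,5.5],[2.7,-2.2,0,0,0,0,5.5],[2,-1.6,0,0,0,0,5.5]]
  ]
}}

```text
t: 6.13
tool_pos: [635.3, -116.2, 113.5]
tool_rot: [-180.0, -0.0, -90.1]
force: [0.5, 1.0, -0.5]
finger_gap: 59.7
gripper_force: 12.0
```

{"op": "arm_command", "data": {
  "moves": [
    [[1,-0.9,0,0,0,0,5.5],[0,0,1,0,0,0,5.5],[0,0,1,0,0,0,5.5],[0,0,1,0,0,0,5.5],[0,0,1,0,0,0,5.5],[0,0,1,0,0,0,5.5],[0,0,0,0,0,0,5.5],[0,0,0,0,0,0,5.5],[0,0,0,0,0,0,5.5],[0,0,0,0,0,0,5.5]]
  ]
}}

```text
t: 6.97
tool_pos: [643.6, -123.7, 64.3]
tool_rot: [-179.9, -0.0, -90.0]
force: [-0.8, -0.4, 0.4]
finger_gap: 59.4
gripper_force: 12.0
```

```bash
python3 - <<'E'
from h import *
im,d,W=cloud("side"); save(cv2.resize(im[120:270,180:380],(800,600)),"red1.png")
s=telemetry.read_state(); print(s["tool_pos"],s["force"])
E
```

```text
[ 643.5841312  -123.74295854   64.37760579] [ 0.04509049 -0.46710375 -1.00851466]
```

View pics/red1.png

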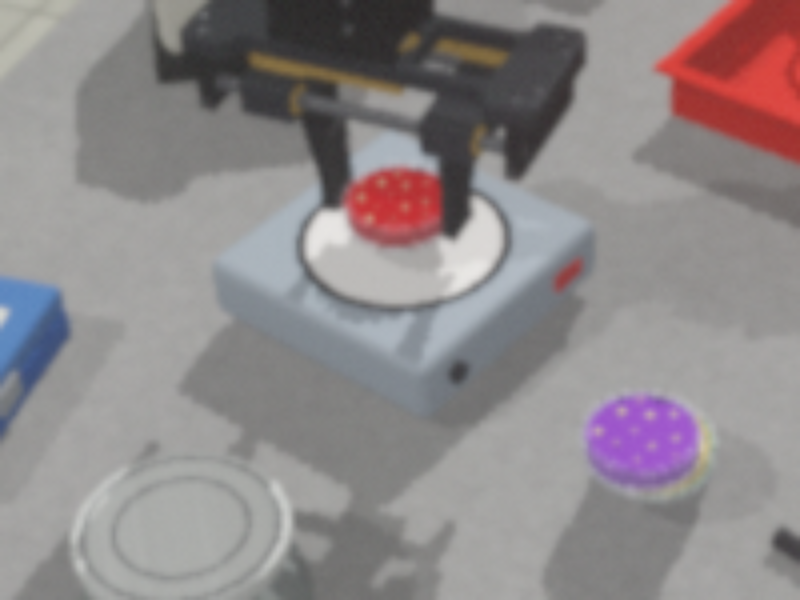

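The red plate is level between the fingertips, just above the middle of the window at about (400,210) in the crop.

{"op": "arm_command", "data": {
  "moves": [
    [[0,0,0.6,0,0,0,5.5],[0,0,0.4,0,0,0,5.5],[0,0,0.2,0,0,0,5.5],[0,0,0.1,0,0,0,5.5],[0,0,0.1,0,0,0,5.5],[0,0,0.1,0,0,0,5.5],[0,0,0,0,0,0,5.5],[0,0,0,0,0,0,5.5],[0,0,0,0,0,0,5.5],[0,0,0,0,0,0,5.5]]
  ]
}}

```text
t: 7.85
tool_pos: [643.0, -124.0, 49.2]
tool_rot: [-180.0, -0.0, -90.0]
force: [-2.9, 0.1, 6.3]
finger_gap: 59.5
gripper_force: 12.0
```

{"op": "arm_command", "data": {
  "moves": [
    [[0,0,-0.05,0,0,0,6.5],[0,0,0,0,0,0,8.7],[0,0,0,0,0,0,8.7],[0,0,0,0,0,0,8.7],[0,0,0,0,0,0,8.7],[0,0,-0.5,0,0,0,8.7],[0,0,-1.5,0,0,0,8.7],[0,0,-2,0,0,0,8.7],[0,0,-2,0,0,0,8.7],[0,0,-2,0,0,0,8.7]]
  ]
}}

```text
t: 8.68
tool_pos: [643.1, -123.9, 130.1]
tool_rot: [180.0, -0.0, -90.0]
force: [0.4, 0.4, -0.1]
finger_gap: 87.2
gripper_force: 0.0
```

{"op": "arm_command", "data": {
  "moves": [
    [[-1.5,2.8,0,0,0,0,8.7],[-1.5,2.8,0,0,0,0,8.7],[-1.5,2.8,0,0,0,0,8.7],[-1.5,2.8,0,0,0,0,8.7],[-1.5,2.8,0,0,0,0,8.7],[-1.65,2.95,0,0,0,0,8.7],[0,0,1.5,0,0,0,8.7],[0,0,2,0,0,0,8.7],[0,0,1.5,0,0,0,8.7],[0,0,0,0,0,0,8.7]]
  ]
}}

```text
t: 9.52
tool_pos: [471.5, -32.6, 77.1]
tool_rot: [179.7, -0.0, -90.0]
force: [0.3, -0.3, 0.4]
finger_gap: 87.1
gripper_force: 0.0
```

```bash
python3 - <<'E'
from h import *
im,d,W=cloud("top"); save(np.hstack([cv2.resize(im[130:300,320:480],(400,425)),cv2.resize(im[240:300,320:400],(400,425))]),"red2.png")
z=W[...,2]
m=np.zeros(d.shape,bool);m[150:210,370:435]=1
p=W[m&(z>54)&(z<66)]; print(len(p),p.mean(0),cv2.minEnclosingCircle(p[:,:2].astype(np.float32)))
w=im.astype(int); mk=m&(w[...,0]-w[...,2]>60); p=W[mk]; print(len(p),p.mean(0),cv2.minEnclosingCircle(p[:,:2].astype(np.float32)))
s=telemetry.read_state(); print(s["tool_pos"],s["force"])
E
```

```text
704 [ 643.3056237  -123.81487599   57.91694845] ((643.2786254882812, -124.02971649169922), 30.163436889648438)
635 [ 642.50393567 -122.86330125   63.06493857] ((560.6127319335938, -71.68217468261719), 125.56652069091797)
[472.71803259 -32.57359262  78.42982203] [-0.15081805 -0.41284787  0.55069537]
```

View pics/red2.png

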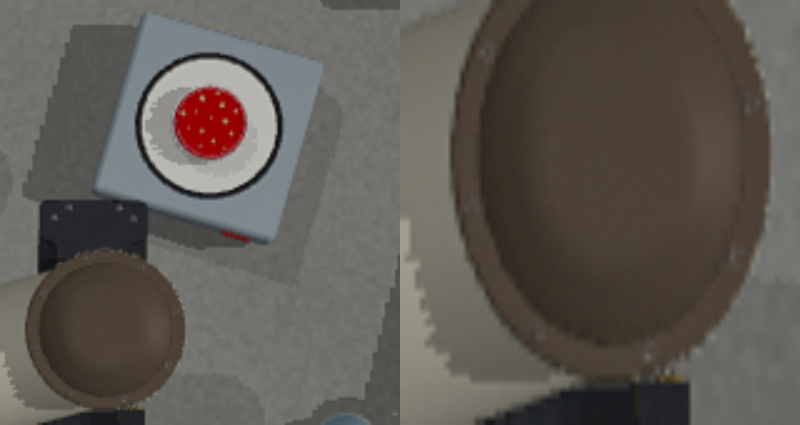

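The red plate sits in the middle of the window, about (210,123) in the left crop. The arm hides the pile.

{"op": "arm_command", "data": {
  "moves": [
    [[0,0,1.5,0,0,0,8.7],[0,0,1.5,0,0,0,8.7],[0,0,1,0,0,0,8.7],[0,0,0.5,0,0,0,8.7],[0,0,0,0,0,0,7],[0,0,0,0,0,0,7],[0,0,0,0,0,0,7],[0,0,0,0,0,0,6.6],[0,0,0,0,0,0,6.4],[0,0,0,0,0,0,6.2]]
  ]
}}

```text
t: 10.4
tool_pos: [473.8, -32.4, 34.5]
tool_rot: [-179.9, 0.0, -90.0]
force: [-0.5, 0.6, -0.7]
finger_gap: 64.2
gripper_force: 0.0
```

```bash
python3 - <<'E'
from h import *
im,d,W=cloud("side"); save(cv2.resize(im[175:265,290:410],(800,600),interpolation=cv2.INTER_CUBIC),"pur1.png")
s=telemetry.read_state(); print(s["tool_pos"],s["force"],s["finger_gap"])
E
```

```text
[473.74711873 -32.37726142  34.38926501] [ 0.65716089 -0.44467391  0.24554972] 63.46128301594581
```

View pics/pur1.png

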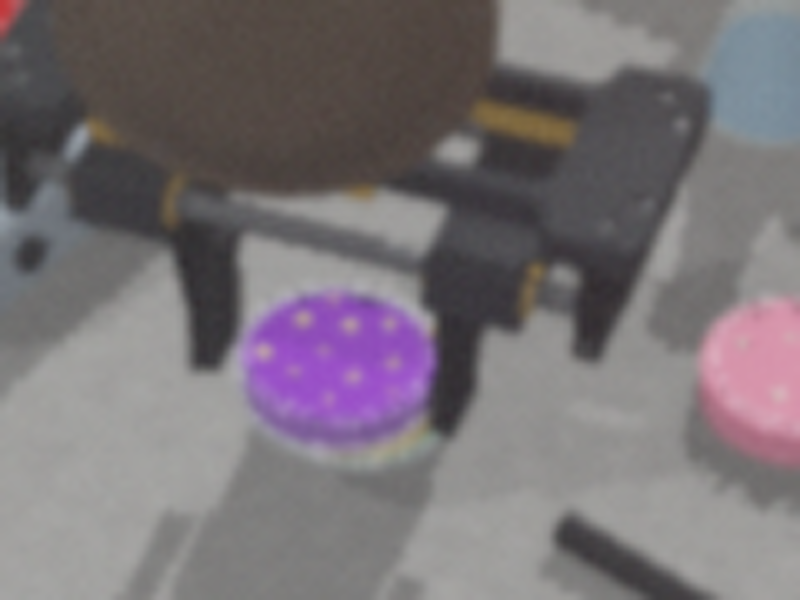

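The fingers stand on either side of the purple plate, at about (340,370) in the crop, and clear the yellow one below.

{"op": "arm_command", "data": {
  "moves": [
    [[0,0,0,0,0,0,5.5],[0,0,0,0,0,0,5.5],[0,0,0,0,0,0,5.5],[0,0,0,0,0,0,5.5],[0,0,0,0,0,0,5.5],[0,0,-0.3,0,0,0,5.5],[0,0,-0.7,0,0,0,5.5],[0,0,-2,0,0,0,5.5],[0,0,-2.5,0,0,0,5.5],[0,0,-2.5,0,0,0,5.5]]
  ]
}}

```text
t: 11.28
tool_pos: [473.1, -32.6, 115.0]
tool_rot: [179.9, -0.0, -90.0]
force: [0.5, 0.7, -0.4]
finger_gap: 59.9
gripper_force: 12.0
```

{"op": "arm_command", "data": {
  "moves": [
    [[-1,-0.2,0,0,0,0,5.5],[-2.6,-0.34,0,0,0,0,5.5],[-2.6,-0.34,0,0,0,0,5.5],[-2.6,-0.34,0,0,0,0,5.5],[-2.6,-0.34,0,0,0,0,5.5],[-2.6,-0.34,0,0,0,0,5.5],[-2.6,-0.34,0,0,0,0,5.5],[-2.6,-0.34,0,0,0,0,5.5],[-2.6,-0.34,0,0,0,0,5.5],[-2.6,-0.34,0,0,0,0,5.5]]
  ]
}}

```text
t: 12.12
tool_pos: [505.8, 213.0, 114.0]
tool_rot: [180.0, -0.0, -90.0]
force: [0.9, -0.7, -0.6]
finger_gap: 59.7
gripper_force: 12.0
```

{"op": "arm_command", "data": {
  "moves": [
    [[-2.6,-0.34,0,0,0,0,5.5],[-2.6,-0.34,0,0,0,0,5.5],[-2.6,-0.34,0,0,0,0,5.5],[-2.6,-0.34,0,0,0,0,5.5],[-2.6,-0.34,0,0,0,0,5.5],[-2.6,-0.34,0,0,0,0,5.5],[-2,-0.3,0,0,0,0,5.5],[-1,-0.1,0,0,0,0,5.5],[0,0,2,0,0,0,5.5],[0,0,2,0,0,0,5.5]]
  ]
}}

```text
t: 12.95
tool_pos: [530.7, 398.9, 74.6]
tool_rot: [-179.9, 0.1, -89.9]
force: [-0.5, -1.2, 0.2]
finger_gap: 59.3
gripper_force: 12.0
```

{"op": "arm_command", "data": {
  "moves": [
    [[0,0,1.8,0,0,0,5.5],[0,0,2,0,0,0,5.5],[0,0,1.5,0,0,0,5.5],[0,0,0.7,0,0,0,5.5],[0,0,0.3,0,0,0,5.5],[0,0,0.2,0,0,0,5.5],[0,0,0.1,0,0,0,5.5],[0,0,0.1,0,0,0,5.5],[0,0,0,0,0,0,5.5],[0,0,0,0,0,0,5.5]]
  ]
}}

```text
t: 13.78
tool_pos: [530.7, 397.9, 7.8]
tool_rot: [-180.0, 0.1, -90.0]
force: [-0.1, 0.1, -0.8]
finger_gap: 59.4
gripper_force: 12.0
```

{"op": "arm_command", "data": {
  "moves": [
    [[0,0,0.05,0,0,0,5.5],[0,0,0.05,0,0,0,5.5],[0,0,0.05,0,0,0,5.5],[0,0,0,0,0,0,5.5],[0,0,0,0,0,0,5.5],[0,0,0,0,0,0,5.5],[0,0,0,0,0,0,5.5],[0,0,0,0,0,0,5.5],[0,0,0,0,0,0,5.5],[0,0,0,0,0,0,5.5]]
  ]
}}

```text
t: 14.62
tool_pos: [530.7, 397.8, 6.8]
tool_rot: [-180.0, 0.0, -90.0]
force: [-2.0, -1.0, 5.1]
finger_gap: 59.6
gripper_force: 12.0
```

Contact. I'll release and rise.

{"op": "arm_command", "data": {
  "moves": [
    [[0,0,0,0,0,0,6.5],[0,0,0,0,0,0,7.4],[0,0,0,0,0,0,7.4],[0,0,0,0,0,0,7.4],[0,0,0,0,0,0,7.4],[0,0,-0.5,0,0,0,7.4],[0,0,-2,0,0,0,7.4],[0,0,-3,0,0,0,7.4],[0,0,-3,0,0,0,8.7],[0,0,-3,0,0,0,8.7]]
  ]
}}

```text
t: 15.45
tool_pos: [530.4, 397.4, 121.9]
tool_rot: [180.0, -0.0, -90.0]
force: [0.6, -0.3, 1.0]
finger_gap: 81.0
gripper_force: 0.0
```

```bash
cat > pile.py <<'E'
from h import *
im,d,W=cloud("top"); z=W[...,2]
hsv=cv2.cvtColor(im,cv2.COLOR_RGB2HSV)
m=np.zeros(d.shape,bool);m[235:300,325:400]=1
for lo,hi in((24,36),(9,20)):
    q=m&(z>lo)&(z<hi)
    n,l,s,c=cv2.connectedComponentsWithStats(q.astype(np.uint8)); k=1+np.argmax(s[1:,4]); p=W[l==k]
    print(lo,len(p),p.mean(0).round(1),cv2.minEnclosingCircle(p[:,:2].astype(np.float32)))
print(telemetry.read_state()["tool_pos"])
save(np.hstack([cv2.resize(im[235:300,325:400],(400,347)),cv2.resize(im[180:290,70:197],(400,347))]),"pile.png")
E
python3 pile.py
```

```text
24 671 [472.5 -44.9  27.8] ((472.55731201171875, -45.03115463256836), 29.73198890686035)
9 168 [476.  -75.7  13.1] ((475.10809326171875, -61.63929748535156), 29.286867141723633)
[533.66949883 399.97590022 129.84992139]
```

View pics/pile.png

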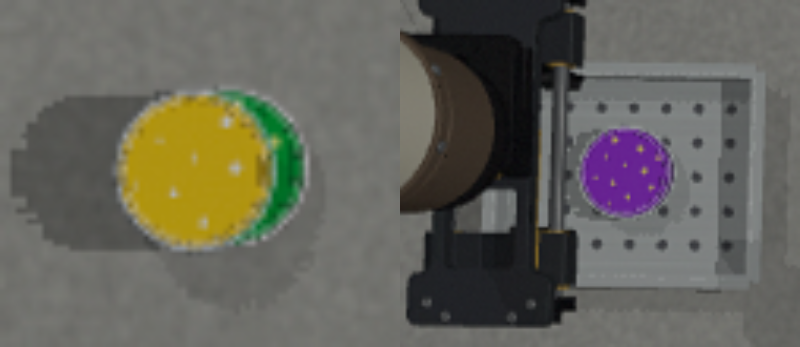

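The yellow plate is now on top of the pile at (195,170) in the left crop, with green under it to the right. The purple plate lies flat in the tray at (625,172) in the right crop.

{"op": "arm_command", "data": {
  "moves": [
    [[2,0.3,0,0,0,0,8.7],[3,0.4,0,0,0,0,8.7],[3,0.4,0,0,0,0,8.7],[3,0.4,0,0,0,0,8.7],[3,0.4,0,0,0,0,8.7],[3,0.4,0,0,0,0,8.7],[3,0.4,0,0,0,0,8.7],[3,0.4,0,0,0,0,8.7],[3,0.4,0,0,0,0,8.7],[3,0.4,0,0,0,0,8.7]]
  ]
}}

```text
t: 16.33
tool_pos: [491.2, 106.2, 120.9]
tool_rot: [-180.0, 0.0, -90.0]
force: [0.8, 0.3, -0.1]
finger_gap: 87.1
gripper_force: 0.0
```

{"op": "arm_command", "data": {
  "moves": [
    [[3,0.4,0,0,0,0,8.7],[3,0.4,0,0,0,0,8.7],[3,0.4,0,0,0,0,8.7],[3,0.4,0,0,0,0,8.7],[2,0.3,0,0,0,0,8.7],[1.3,0,0,0,0,0,8.7],[0,0,2,0,0,0,8.7],[0,0,2,0,0,0,8.7],[0,0,1,0,0,0,8.7],[0,0,0,0,0,0,8.7]]
  ]
}}

```text
t: 17.17
tool_pos: [470.8, -46.0, 68.7]
tool_rot: [179.7, -0.0, -90.0]
force: [0.0, -0.1, 0.1]
finger_gap: 86.8
gripper_force: 0.0
```

{"op": "arm_command", "data": {
  "moves": [
    [[0,0,0,0,0,0,8.7],[0,-0.05,1.5,0,0,0,8.7],[0,0,1.5,0,0,0,8.7],[0,0,1.5,0,0,0,8.7],[0,0,0.7,0,0,0,8.7],[0,0,0,0,0,0,8],[0,0,0,0,0,0,7],[0,0,0,0,0,0,7],[0,0,0,0,0,0,6.6],[0,0,0,0,0,0,6.4]]
  ]
}}

```text
t: 18.0
tool_pos: [473.7, -45.3, 19.4]
tool_rot: [-179.9, 0.0, -90.0]
force: [0.6, 0.7, 0.4]
finger_gap: 66.8
gripper_force: 0.0
```

{"op": "arm_command", "data": {
  "moves": [
    [[0,0,0,0,0,0,6.2],[0,0,0,0,0,0,5.5],[0,0,0,0,0,0,5.5],[0,0,0,0,0,0,5.5],[0,0,0,0,0,0,5.5],[0,0,0,0,0,0,5.5],[0,0,-0.3,0,0,0,5.5],[0,0,-0.7,0,0,0,5.5],[0,0,-2,0,0,0,5.5],[0,0,-3,0,0,0,5.5]]
  ]
}}

```text
t: 18.83
tool_pos: [471.0, -45.8, 77.3]
tool_rot: [179.6, -0.1, -90.0]
force: [0.6, -0.1, -0.1]
finger_gap: 59.4
gripper_force: 12.0
```

{"op": "arm_command", "data": {
  "moves": [
    [[0,0,-2.5,0,0,0,5.5],[2,0,-2.5,0,0,0,5.5],[3,-0.1,0,0,0,0,5.5],[3,-0.1,0,0,0,0,5.5],[3,-0.1,0,0,0,0,5.5],[3,-0.1,0,0,0,0,5.5],[3,-0.1,0,0,0,0,5.5],[3,-0.1,0,0,0,0,5.5],[3,-0.1,0,0,0,0,5.5],[3,-0.1,0,0,0,0,5.5]]
  ]
}}

```text
t: 19.67
tool_pos: [480.8, -306.9, 128.8]
tool_rot: [-180.0, 0.0, -90.0]
force: [0.0, 0.4, 0.2]
finger_gap: 59.8
gripper_force: 12.0
```

{"op": "arm_command", "data": {
  "moves": [
    [[3,0,0,0,0,0,5.5],[3,0,0,0,0,0,5.5],[2.4,0,0,0,0,0,5.5],[1.5,0,0,0,0,0,5.5],[0,0,2,0,0,0,5.5],[0,0,2,0,0,0,5.5],[0,0,2,0,0,0,5.5],[0,0,0.5,0,0,0,5.5],[0,0,0,0,0,0,5.5],[0,0,0,0,0,0,5.5]]
  ]
}}

```text
t: 20.5
tool_pos: [481.6, -404.7, 64.2]
tool_rot: [-180.0, -0.0, -90.0]
force: [0.0, -0.2, -0.2]
finger_gap: 59.7
gripper_force: 12.0
```

```bash
python3 - <<'E'
from h import *
im,d,W=cloud("side"); save(cv2.resize(im[80:230,320:480],(640,600),interpolation=cv2.INTER_CUBIC),"yel1.png")
s=telemetry.read_state(); print(s["tool_pos"],s["force"],s["finger_gap"])
E
```

```text
[ 482.01828038 -404.86896831   64.92315658] [ 0.29951006 -0.53357844  0.19990852] 59.863047918550464
```

View pics/yel1.png

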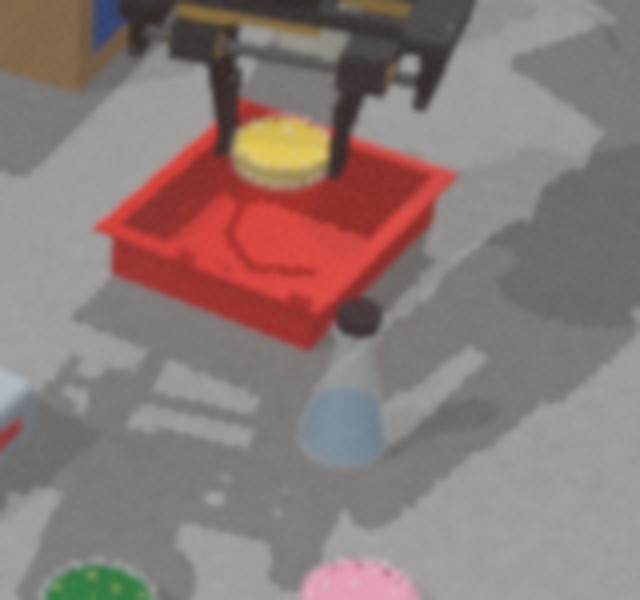

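The yellow plate is level above the pan floor. The dark line on the floor looks like a flat marking. The flask stands and the green plate is still in place.

{"op": "arm_command", "data": {
  "moves": [
    [[0,0,1.8,0,0,0,5.5],[0,0,2,0,0,0,5.5],[0,0,1,0,0,0,5.5],[0,0,0.4,0,0,0,5.5],[0,0,0.2,0,0,0,5.5],[0,0,0.15,0,0,0,5.5],[0,0,0.1,0,0,0,5.5],[0,0,0.05,0,0,0,5.5],[0,0,0,0,0,0,5.5],[0,0,0,0,0,0,5.5]]
  ]
}}

```text
t: 21.38
tool_pos: [481.4, -404.6, 7.1]
tool_rot: [-180.0, -0.0, -90.0]
force: [-0.3, 0.6, 0.2]
finger_gap: 59.4
gripper_force: 12.0
```

{"op": "arm_command", "data": {
  "moves": [
    [[0,0,0.05,0,0,0,5.5],[0,0,0.05,0,0,0,5.5],[0,0,0,0,0,0,5.5],[0,0,0,0,0,0,5.5],[0,0,0,0,0,0,5.5],[0,0,0,0,0,0,5.5],[0,0,0,0,0,0,5.5],[0,0,0,0,0,0,5.5],[0,0,0,0,0,0,5.5],[0,0,0,0,0,0,5.5]]
  ]
}}

```text
t: 22.22
tool_pos: [481.4, -404.6, 6.9]
tool_rot: [-180.0, -0.0, -90.0]
force: [-1.5, 3.0, 5.8]
finger_gap: 59.6
gripper_force: 12.0
```

{"op": "arm_command", "data": {
  "moves": [
    [[0,0,0,0,0,0,6.5],[0,0,0,0,0,0,7.4],[0,0,0,0,0,0,7.4],[0,0,0,0,0,0,7.4],[0,0,0,0,0,0,7.4],[0,0,-0.5,0,0,0,7.4],[0,0,-2,0,0,0,7.4],[0,0,-3,0,0,0,7.4],[0,0,-3,0,0,0,8.7],[0,0,-3,0,0,0,8.7]]
  ]
}}

```text
t: 23.05
tool_pos: [480.9, -404.4, 121.9]
tool_rot: [180.0, 0.0, -90.0]
force: [0.8, -0.4, 0.8]
finger_gap: 80.8
gripper_force: 0.0
```

```bash
python3 pile.py
```

```text
Traceback (most recent call last):
  File "pile.py", line 7, in <module>
    n,l,s,c=cv2.connectedComponentsWithStats(q.astype(np.uint8)); k=1+np.argmax(s[1:,4]); p=W[l==k]
                                                                      ~~~~~~~~~^^^^^^^^^
ValueError: attempt to get argmax of an empty sequence
```

```bash
sed -i 's/((24,36),(9,20))/((9,20),)/; s/im\[180:290,70:197\]/im[205:325,475:613]/; s/"pile.png"/"pile2.png"/' pile.py; python3 pile.py
```

```text
9 655 [474.1 -57.9  12.9] ((474.42645263671875, -57.72273635864258), 29.798370361328125)
[ 484.38553202 -406.60043394  127.27943881]
```

View pics/pile2.png

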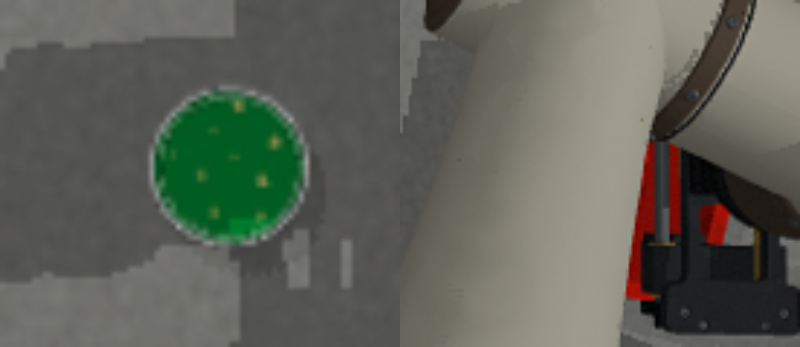

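The green plate now lies alone at (230,165) in the left crop. The arm hides the pan, so I'll check it later.

{"op": "arm_command", "data": {
  "moves": [
    [[-2,0,0,0,0,0,8.7],[-3,0.07,0,0,0,0,8.7],[-3,0.07,0,0,0,0,8.7],[-3,0.07,0,0,0,0,8.7],[-3,0.07,0,0,0,0,8.7],[-3,0.07,0,0,0,0,8.7],[-3,0.07,0,0,0,0,8.7],[-3,0.07,0,0,0,0,8.7],[-3,0.07,0,0,0,0,8.7],[-3,0.07,0,0,0,0,8.7]]
  ]
}}

```text
t: 23.98
tool_pos: [474.3, -113.0, 120.5]
tool_rot: [180.0, 0.0, -90.0]
force: [1.1, -0.0, 0.4]
finger_gap: 87.4
gripper_force: 0.0
```

{"op": "arm_command", "data": {
  "moves": [
    [[-3,0.07,0,0,0,0,8.7],[-1.7,0,0,0,0,0,8.7],[-1,0,0,0,0,0,8.7],[0,0,2,0,0,0,8.7],[0,0,2.5,0,0,0,8.7],[0,0,2,0,0,0,8.7],[0,0,0.5,0,0,0,8.7],[0,0,0,0,0,0,8.7],[0,0,0,0,0,0,8.7],[0,0,0,0,0,0,8.7]]
  ]
}}

```text
t: 24.82
tool_pos: [475.1, -57.5, 51.7]
tool_rot: [-179.9, 0.0, -90.0]
force: [-0.1, -1.2, 0.3]
finger_gap: 87.2
gripper_force: 0.0
```

Next I'll go down 47 mm and start closing.

{"op": "arm_command", "data": {
  "moves": [
    [[0,0.05,1.5,0,0,0,8.7],[0,0,1.5,0,0,0,8.7],[0,0,1,0,0,0,8.7],[0,0,0.7,0,0,0,8.7],[0,0,0,0,0,0,8],[0,0,0,0,0,0,7],[0,0,0,0,0,0,6.6],[0,0,0,0,0,0,6.4],[0,0,0,0,0,0,6],[0,0,0,0,0,0,5.5]]
  ]
}}

```text
t: 25.65
tool_pos: [473.9, -57.4, 4.0]
tool_rot: [-179.9, 0.0, -90.0]
force: [-0.1, 0.4, 0.1]
finger_gap: 59.7
gripper_force: 0.4
```

{"op": "arm_command", "data": {
  "moves": [
    [[0,0,0,0,0,0,5.5],[0,0,0,0,0,0,5.5],[0,0,0,0,0,0,5.5],[0,0,0,0,0,0,5.5],[0,0,0,0,0,0,5.5],[0,0,-0.3,0,0,0,5.5],[0,0,-0.7,0,0,0,5.5],[0,0,-2,0,0,0,5.5],[0,0,-3,0,0,0,5.5],[0,0,-3,0,0,0,5.5]]
  ]
}}

```text
t: 26.48
tool_pos: [472.6, -57.6, 94.2]
tool_rot: [179.8, -0.0, -90.0]
force: [0.6, -0.2, -0.5]
finger_gap: 59.5
gripper_force: 12.0
```

{"op": "arm_command", "data": {
  "moves": [
    [[0,0,-2,0,0,0,5.5],[-1,-1,-1,0,0,0,5.5],[-2.2,-2.2,0,0,0,0,5.5],[-2.2,-2.2,0,0,0,0,5.5],[-2.2,-2.2,0,0,0,0,5.5],[-2.2,-2.2,0,0,0,0,5.5],[-2.2,-2.2,0,0,0,0,5.5],[-2.2,-2.2,0,0,0,0,5.5],[-2,-1.9,0,0,0,0,5.5],[-0.95,-0.95,0,0,0,0,5.5]]
  ]
}}

```text
t: 27.32
tool_pos: [645.8, 116.4, 123.3]
tool_rot: [-180.0, 0.0, -89.9]
force: [0.2, -0.1, -0.0]
finger_gap: 59.6
gripper_force: 12.0
```

{"op": "arm_command", "data": {
  "moves": [
    [[0,0,0,0,0,0,5.5],[0,0,1.5,0,0,0,5.5],[0,0,1.5,0,0,0,5.5],[0,0,1.5,0,0,0,5.5],[0,0,0.5,0,0,0,5.5],[0,0,0,0,0,0,5.5],[0,0,0,0,0,0,5.5],[0,0,0,0,0,0,5.5],[0,0,0,0,0,0,5.5],[0,0,0,0,0,0,5.5]]
  ]
}}

```text
t: 28.15
tool_pos: [644.5, 114.2, 74.6]
tool_rot: [-179.9, 0.0, -90.0]
force: [0.4, -0.3, -0.6]
finger_gap: 59.4
gripper_force: 12.0
```

Now 11.8 mm down to just above contact (about 62), then another 0.7 mm.

{"op": "arm_command", "data": {
  "moves": [
    [[0,0,0.5,0,0,0,5.5],[0,0,0.4,0,0,0,5.5],[0,0,0.15,0,0,0,5.5],[0,0,0.1,0,0,0,5.5],[0,0,0.05,0,0,0,5.5],[0,0,0.05,0,0,0,5.5],[0,0,0.05,0,0,0,5.5],[0,0,0,0,0,0,5.5],[0,0,0,0,0,0,5.5],[0,0,0,0,0,0,5.5]]
  ]
}}

```text
t: 28.98
tool_pos: [643.5, 114.0, 62.0]
tool_rot: [180.0, -0.0, -90.0]
force: [-4.4, 0.7, 8.2]
finger_gap: 59.5
gripper_force: 12.0
```

{"op": "arm_command", "data": {
  "moves": [
    [[0,0,-0.04,0,0,0,5.5],[0,0,0,0,0,0,5.5],[0,0,0,0,0,0,6.5],[0,0,0,0,0,0,8.5],[0,0,0,0,0,0,8.5],[0,0,0,0,0,0,8.5],[0,0,0,0,0,0,8.5],[0,0,0,0,0,0,8.5],[0,0,-1,0,0,0,8.5],[0,0,-2,0,0,0,8.5]]
  ]
}}

```text
t: 29.82
tool_pos: [642.2, 113.5, 88.8]
tool_rot: [179.7, -0.1, -90.0]
force: [0.4, 0.3, -0.3]
finger_gap: 84.9
gripper_force: 0.0
```

{"op": "arm_command", "data": {
  "moves": [
    [[0,0,-3,0,0,0,8.5],[0,0,-3,0,0,0,8.5],[0,0,-1,0,0,0,8.5],[0,3,0,0,0,0,8.5],[0,3,0,0,0,0,8.5],[0,3,0,0,0,0,8.5],[0,3,0,0,0,0,8.5],[0,3,0,0,0,0,8.5],[0,3,0,0,0,0,8.5],[0,3,0,0,0,0,8.5]]
  ]
}}

```text
t: 30.65
tool_pos: [432.7, 113.8, 161.3]
tool_rot: [-180.0, 0.0, -90.0]
force: [0.4, 0.5, -0.3]
finger_gap: 85.1
gripper_force: 0.0
```

```bash
python3 - <<'E'
from h import *
im,d,W=cloud("top"); save(im,"end.png"); z=W[...,2]
for n,(a,b,c,e),lo,hi in(("green",(140,215,245,325),67,80),("red",(140,220,365,440),54,66),("purple",(200,270,105,182),12,22),("yellow",(230,300,510,580),12,24),
 ("bottle",(290,320,200,228),60,90),("flask",(290,325,440,480),60,100)):
    m=np.zeros(d.shape,bool);m[a:b,c:e]=1;p=W[m&(z>lo)&(z<hi)]
    if len(p): print(n,len(p),p.mean(0).round(1),cv2.minEnclosingCircle(p[:,:2].astype(np.float32)))
s=telemetry.read_state(); print(s["t"],s["tool_pos"])
E
```

```text
green 726 [643.8 113.4  71. ] ((643.7689208984375, 113.3026123046875), 29.770198822021484)
red 704 [ 643.2 -123.8   57.7] ((643.1748657226562, -123.54166412353516), 30.031360626220703)
purple 1267 [534.7 390.3  17.3] ((530.802734375, 392.7581481933594), 102.90032196044922)
yellow 771 [ 481.5 -409.9   15.9] ((482.61492919921875, -433.1123352050781), 76.22909545898438)
flask 168 [ 394.9 -238.5   85.3] ((394.83099365234375, -239.5125274658203), 13.227421760559082)
30.7 [426.92424831 112.09027905 160.67512337]
```

View pics/end.png

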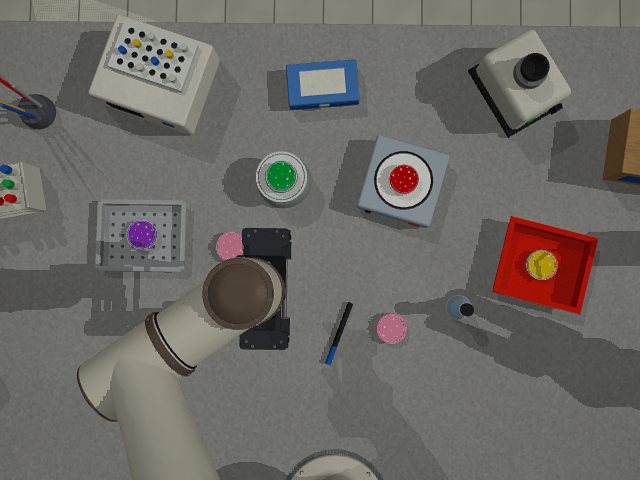

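All four plates are in place: green at (281,177), red at (404,180), purple at (142,235) and yellow at (542,265). Both pink ones and the flask haven't moved. I'll check heights, tilt and the bottle once more.

```bash
python3 - <<'E'
from h import *
im,d,W=cloud("top")
for n,u,v in(("purple",142,235),("yellow",542,265),("red",404,180),("green",281,177)):
    yy,xx=np.mgrid[:480,:640];p=W[(xx-u)**2+(yy-v)**2<11**2]
    A=np.c_[p[:,:2]-p[:,:2].mean(0),np.ones(len(p))];k=np.linalg.lstsq(A,p[:,2],rcond=None)[0]
    print(n,p.mean(0).round(1),"tilt deg",np.degrees(k[:2]).round(1))
im,d,W=cloud("side"); a=im[60:240,320:480]; b=im[330:480,120:360]
save(np.hstack([cv2.resize(a,(400,450)),cv2.resize(b,(400,450))]),"end2.png")
E
```

```text
purple [529.6 394.3  18.6] tilt deg [ -22. -131.]
yellow [ 480.9 -403.8   15.2] tilt deg [ 1.1 -0.1]
red [ 640.2 -124.1   60.5] tilt deg [-133.    91.1]
green [641.5 112.7  70.6] tilt deg [-0.4 -0.8]
```

View pics/end2.png

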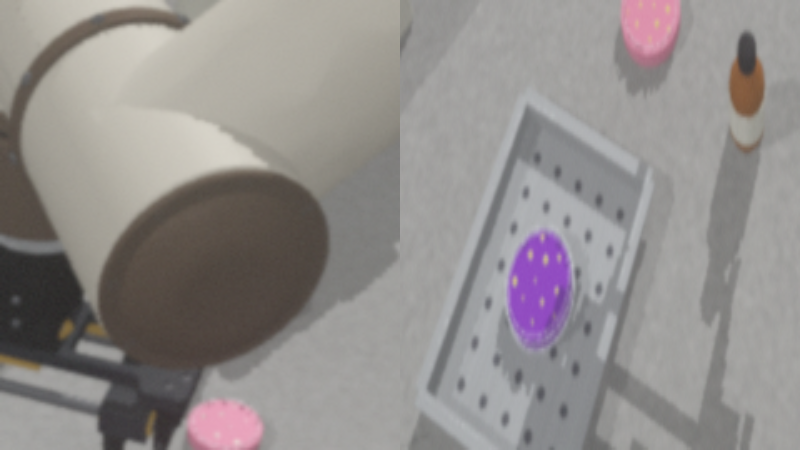

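The purple plate lies flat in the tray at (540,290), and the bottle stands at (747,90). The wild purple and red tilt figures come from dropped depth pixels, because the pictures show both plates flat.

```bash
python3 -c "
from station import workorder; print(workorder.sign_off())"
```

```text
the job is handed in; nothing more can be done
None
```

The job is handed in at about 31 s on the robot's clock: red is on the light-box window and green on the turntable, both within about 1 mm of centre; purple is flat in the tray and yellow flat in the pan; the bottle and flask were left standing.

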